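# Cover the swab jar, then open the push-and-turn bottle

## Task

Gently set the loose knobbed lid on the open white swab jar so that it sits fully seated and level, and let go of it. Then open the disinfectant bottle in the steel holder: grip its wide safety cap, press it down, twist it about a quarter turn anticlockwise (seen from above) while pressing, lift it off, and finish still holding the cap upright, directly over the bottle, some 5 to 10 cm clear of its mouth. Do not drop the lid or the cap, and leave the jar upright and the dishes, vial and beaker where they are.

Things in the scene. Friction and masses are not known exactly. Their poses are not given: they have to be found in the camera images.
- bottle: White disinfectant bottle, 72 mm in diameter, paper label, clamped in a steel holder with a 94 mm round foot that is screwed down: it cannot move or turn. Origin at the centre of the foot's underside, z up. Shoulder: radius 36 mm at height 100 mm, 17 mm at 115 mm. Neck above: 28 mm in diameter with two claws, 37 mm across, that hold the cap. Cap top at 161 mm.
- bottle_mouth (a point): Centre of the bottle's mouth (top of its neck), 150 mm above the worktop, on the bottle's axis; axes as the bottle's, z up.
- plug (a joint): Spring plug in the bottle's mouth under the cap: how far it is pushed down, in m. 0 with the cap at rest or off. The cap pushes it: 4 N starts it and 400 N/m are added (about 6.2 N at 5.5 mm); at 6.5 mm the cap meets the neck and goes no further.
- cap: White round ribbed push-and-turn cap on the bottle, 51 mm wide, 34 mm high, 40 g, loose. Origin: centre of its open underside, 127 mm above the worktop at the start; z up. At rest it is locked. Pressed down 4.5 mm or more (6.5 mm at most) it turns anticlockwise from above (+ about z) with under 0.3 N m; turned 50 to 130 degrees it comes straight up. Stop at 140 degrees; no clockwise turn.
- cap_center (a point): Centre of the cap, on its axis half-way up (17 mm above its underside): the place to grip it, across 51 mm, at any yaw. Axes as the cap's; at the start parallel to the bottle's.
- jar: Open white ceramic swab jar, loose, about 0.45 kg, 92 mm outside diameter, 84 mm inside, 70 mm high, a few short swabs lying on its floor. Origin at the centre of its underside, z up.
- jar_rim (a point): Centre of the jar's mouth, at the height of the rim, 70 mm above its underside.
- lid: Loose white ceramic lid, about 0.12 kg, 47 mm high: a disc 98 mm wide and 5 mm thick; below it a chamfered round boss, 76 mm wide, 6 mm deep (4 mm of play all round in the jar); above it an upright round knob, 22 mm wide, 36 mm high. Origin at the centre of the boss's underside, on which it lies level on the worktop; z up.
- lid_seat (a point): Point on the lid's axis at the underside of its disc, 6 mm above the underside of the boss. When seated it coincides with the centre of the jar's mouth.
- lid_knob (a point): Point on the axis of the lid's knob where it is gripped, across 22 mm: 35 mm above the lid's underside, 24 mm above the top face of its disc, 12 mm below the knob's top.
- dishes: Bystander: two low stacked round amber dishes, 92 mm in diameter, 30 mm high. Origin at the centre of the underside.
- vial: Bystander: small narrow bottle, 32 mm in diameter, 75 mm high. Origin at the centre of the underside.
- beaker: Bystander: small grey beaker, 42 mm in diameter, 55 mm high. Origin at the centre of the underside.
There are look-alikes about, which are no part of the job. There is more than one size of the cap; the job needs the larger.

How it is judged:
By the outcome, as a careful person would: the job done as asked, in the order asked, and still so for the second after the job is handed in, while the arm keeps its last pose, push and grip.
It also fails if it takes over 61 s, if anything falls off the work surface, if the arm or the gripper's body presses on something with over 40 N, if the wrist force passes 120 N, or if a joint passes its speed limit or range.

## Robot

A 6-joint arm with a two-finger parallel gripper is mounted at the origin on the work surface. World frame = base frame: x ahead of the robot, y to its left, z up, the work surface at z = 0. Lengths are in m, angles in rad, forces in N, time in s.
With the tool pointing down it reaches from about 0.3 to 0.875 m from the base axis. Payload 6.4 kg.
Tool frame: the origin (TCP) lies at the very end of the fingers, on their centre line; the grasp point (between the pads) lies 19 mm behind it; z points along the fingers, y is the direction in which the jaws open and shut (so a half turn about z gives the same grasp; the last joint's range is limited). The gripper opens to 85 mm and grips with 20 to 120 N. Pads are 22 mm wide; open, the fingers measure 114 mm over their backs; the gripper's body (76 mm by 85 mm) begins 54 mm behind the grasp point. The pads swing forward as they close: fully open they stand 13 mm farther back than shut.
Start: joints at [1.062, 0.181, 1.607, -0, 1.354, -0.206], TCP at [0.171, 0.549, 0.231] pointing down, gripper open.
Joint ranges: [-2.99, 2.99], [-0.89, 2.07], [0.3, 2.58], [-1.14, 4.28], [0, 2.63], [-3.12, 3.12]. Speed limits (rad/s): [2.57, 2.57, 3.01, 3.14, 3.14, 3.14].

## Interface

Orientations are given as a unit quaternion [w, x, y, z].
In Python, from bench import telemetry, imaging, ctrl gives the robot as it stands.
- The arm moves only by the shell command python3 -m pendant 'ROWS' [OPENING]. ROWS is JSON, a list that holds one entry, the list of rows, each a list of 6 numbers: the shift along the tool's x, y, z in units of 200 mm (1.0 is 200 mm), then the turn, a rotation vector about the tool's x, y, z in units of pi rad (1.0 is pi rad). In form: [[[tx, ty, tz, rx, ry, rz], ...]]. A call has 1 to 12 rows; each row shifts and turns the pose as measured when the row begins, along the tool's axes as they then stand; what a row does not reach is not made up. A row lasts 1/8 s, in which the tool goes at most 62.5 mm and 10.7 degrees, less where a joint would pass 70% of its speed; a pose out of reach is approached as far as the arm can. A call with a number of a shift or a turn outside -1 to 1 is refused whole. A call with a gripper value outside its range is refused whole. OPENING is the closure, from 0 (fully open) to 1 (shut), set as the call begins (- or left out, the last holds). The fingers move at their own pace and stop on an object; the grip force is fixed at half the most. Time passes only in rows, so rows that do not move let the fingers close. It gives the time, the measured TCP pose, the force and the opening at its end, in the units of the state.
- telemetry.get_obs(): the state, without advancing time (a new reading comes with each control period).
- imaging.camera(name): name is "side" or "top"; returns a dict with "pixels" (384x512x3 uint8, blue, green, red), "vfov" (degrees; the focal length in pixels is half the picture's height over the tangent of half this angle, whatever the lens; pixels are square), "cx", "cy" (the principal point, pixels), "R" (3x3) and "t" (3): a world point X has camera coordinates R X + t. Camera axes: x right, y down, z forward; pixel columns grow to the right and rows downward; lengths in m; the calibration is good to about 2 mm. A picture is of the moment at which its call begins. There is no depth.
- ctrl.hand_in(): hands the job in, once; it reports no verdict.
The state is a dict: "time_s": time; "q": joint angles; "dq": joint speeds; "joint_efforts": joint torques, N m; "eef_pos": TCP position; "eef_rot": TCP orientation; "wrist_force": force on the tool from outside, world axes, zero at the start; "torque": the same for the moment, N m; "opening": opening from 0.0 (shut) to 1.0 (fully open).
Only numpy, scipy, OpenCV 4.12 (cv2) and the standard library are available. Lean on these libraries where they do the work, as an engineer would, in place of code of your own. Each camera call takes 0.05 s, during which the arm holds its last target.

## Working session

There is one attempt and no reset: what is moved stays moved. The work goes in short steps, Python scripts to look and compute and a shell command to move; the robot and the scene stay as the last step left them, time stands still between calls to the robot, and variables do not carry over. Pictures are saved under pics/ and viewed, and the job is handed in when it is done.

```bash
mkdir -p pics; ls; python3 - <<'E'
from bench import telemetry, imaging
import cv2
print(telemetry.get_obs())
for n in("side","top"):
    c=imaging.camera(n); cv2.imwrite(f"pics/{n}0.png",c["pixels"]); print({k:v for k,v in c.items() if k!="pixels"})
    import pickle; pickle.dump(c,open(f"{n}0.pkl","wb"))
E
```

```text
pics
{'time_s': 0.0, 'q': array([ 1.06170349e+00,  1.81526427e-01,  1.60805211e+00, -1.49737127e-05,
        1.35383210e+00, -2.06316794e-01]), 'dq': array([-0.00025255, -0.00072479,  0.00068965, -0.00064654,  0.00032018,
        0.00076438]), 'joint_efforts': array([-3.62020357e-03, -4.44877338e+01, -3.51330543e+01, -6.57471464e-04,
        9.29211063e-03,  2.53259566e-05]), 'eef_pos': array([0.17115436, 0.54832407, 0.23037108]), 'eef_rot': array([-3.11414266e-04,  1.50808762e-01,  9.88562538e-01, -8.54015827e-04]), 'wrist_force': array([ 0.39105949,  0.47015257, -0.3125913 ]), 'torque': array([-3.22520684e-02, -9.05504744e-02, -6.37678693e-05]), 'opening': 1.0016021256174295}
{'vfov': 47.07272403596437, 'cx': 252.41837961699264, 'cy': 195.2102850087897, 'R': array([[ 0.98734957, -0.15850328, -0.00418675],
       [-0.10202244, -0.61486265, -0.78200725],
       [ 0.12137644,  0.77254167, -0.62325527]]), 't': array([-0.47964513,  0.15468185,  0.93519088])}
{'vfov': 53.86261468299929, 'cx': 262.06524674876465, 'cy': 190.45375288432447, 'R': array([[-3.80507112e-03, -9.99581647e-01,  2.86714727e-02],
       [-9.94304183e-01,  7.27982624e-04, -1.06577018e-01],
       [ 1.06511559e-01, -2.89136984e-02, -9.93890983e-01]]), 't': array([-0.00583924,  0.48413212,  0.79204319])}
```

View pics/side0.png

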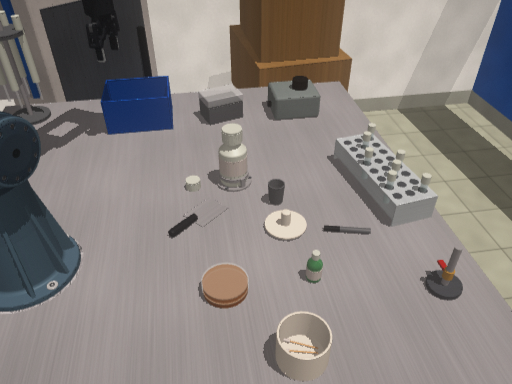

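View pics/top0.png

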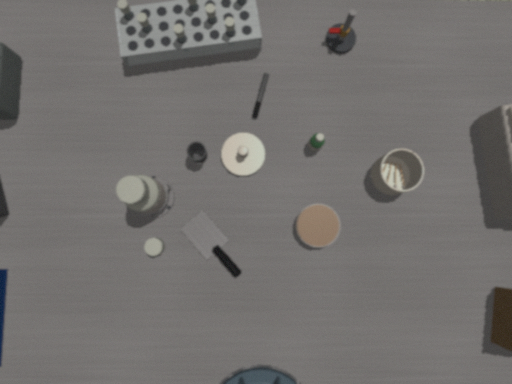

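The top view shows the lid at about (243,153), the open jar at (402,172), the bottle cap top at (132,190) and the small look-alike cap at (153,247). The side view shows the lid at (286,224), the jar at (304,345) and the bottle at (232,160).

```bash
cat > h.py <<'E'
import numpy as np, cv2, pickle
def f(c): return 192/np.tan(np.radians(c["vfov"]/2))
def ray(c,u,v):
    R,t=np.array(c["R"]),np.array(c["t"]); d=R.T@np.array([(u-c["cx"])/f(c),(v-c["cy"])/f(c),1]); return -R.T@t,d
def plane(c,u,v,z):
    o,d=ray(c,u,v); return o+d*(z-o[2])/d[2]
def proj(c,X):
    p=np.array(c["R"])@np.array(X)+np.array(c["t"]); return np.array([c["cx"]+f(c)*p[0]/p[2],c["cy"]+f(c)*p[1]/p[2]])
def circ(c,ctr,r,z,thr=None):
    """plane points of a rim from contour"""
E
python3 - <<'E'
from h import *
T=pickle.load(open("top0.pkl","rb"));S=pickle.load(open("side0.pkl","rb"))
def crop(c,n,u,v,w,h,k):
    cv2.imwrite(n,cv2.resize(c["pixels"][v:v+h,u:u+w],None,fx=k,fy=k,interpolation=cv2.INTER_CUBIC))
a=[cv2.resize(T["pixels"][v:v+70,u:u+80],None,fx=5,fy=5,interpolation=cv2.INTER_CUBIC) for u,v in((205,120),(365,140),(105,160))]
b=[cv2.resize(S["pixels"][v:v+70,u:u+80],None,fx=5,fy=5,interpolation=cv2.INTER_CUBIC) for u,v in((245,190),(265,312),(195,120))]
im=np.vstack([np.hstack(a),np.hstack(b)])
cv2.imwrite("pics/crop0.png",cv2.resize(im,(800,467)))
for n,c,p in(("lid",T,(243,153)),("jar",T,(402,172)),("cap",T,(132,190))):
    print(n,[plane(c,*p,z).round(3) for z in(.011,.07,.161)])
E
```

```text
lid [array([0.57 , 0.035, 0.011]), array([0.557, 0.033, 0.07 ]), array([0.538, 0.031, 0.161])]
jar [array([ 0.527, -0.321,  0.011]), array([ 0.518, -0.297,  0.07 ]), array([ 0.503, -0.26 ,  0.161])]
cap [array([0.487, 0.277, 0.011]), array([0.481, 0.258, 0.07 ]), array([0.471, 0.23 , 0.161])]
```

View pics/crop0.png

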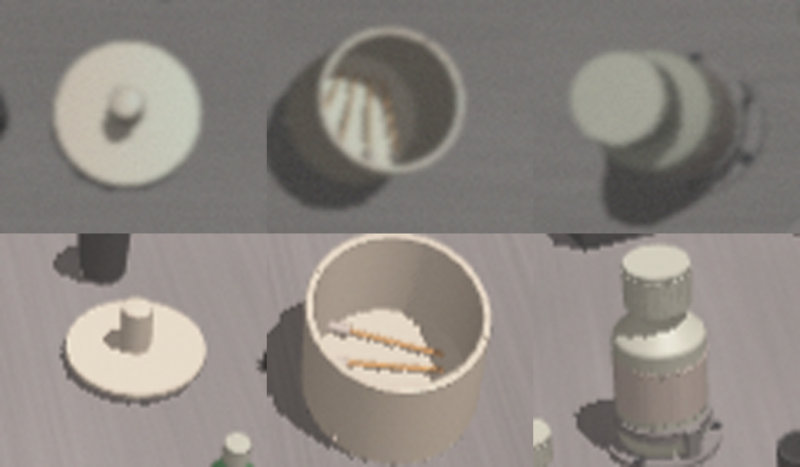

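The crops show clean outlines: the lid disc, the jar's rim ring and the cap's top face in both views. I'll fit these circles now.

```bash
cat >> h.py <<'E'
def circfit(P):
    A=np.c_[2*P[:,:2],np.ones(len(P))]; b=(P[:,:2]**2).sum(1); s=np.linalg.lstsq(A,b,rcond=None)[0]
    return s[:2],np.sqrt(s[2]+s[0]**2+s[1]**2)
def radial(c,X0,r,z,it=4,win=.25,pol=None):
    """strongest outer edge along rays from X0 on plane z near radius r -> circle fit"""
    g=cv2.GaussianBlur(c["pixels"],(0,0),.8).astype(np.float32).sum(2)/3
    x0=np.array(X0[:2],float)
    for _ in range(it):
        P=[];rs=np.arange(r*(1-win),r*(1+win),.0004)
        for a in np.linspace(0,2*np.pi,120,endpoint=False):
            pts=np.array([proj(c,[x0[0]+q*np.cos(a),x0[1]+q*np.sin(a),z]) for q in rs],np.float32)
            v=cv2.remap(g,pts[None,:,0],pts[None,:,1],cv2.INTER_LINEAR)[0]
            d=-np.gradient(v); k=d.argmax()
            if d[k]>.3*1: P.append([*(x0+rs[k]*np.array([np.cos(a),np.sin(a)])),d[k]])
        P=np.array(P); 
        for _ in range(6):
            ctr,rr=circfit(P); e=abs(np.hypot(*(P[:,:2]-ctr).T)-rr); P=P[e<max(2*np.median(e),.0007)]
        x0=ctr; win=max(win*.6,.08)
    return ctr,rr,len(P),e.mean()
E
python3 - <<'E'
from h import *
T=pickle.load(open("top0.pkl","rb"));S=pickle.load(open("side0.pkl","rb"))
for n,r,z,pt,ps in(("lid",.049,.011,(243.25,153.9),(285.6,223)),("jar",.046,.07,(402.7,170),(304.4,335.7)),("cap",.0255,.161,(130.4,189.5),(232,128.5))):
    for nm,c,p in(("top",T,pt),("side",S,ps)):
        X=plane(c,*p,z); print(n,nm,X.round(4),*radial(c,X,r,z))
# knob top
print(plane(T,241.9,150,.047), plane(S,286.1,213,.047))
E
```

```text
lid top [0.5675 0.0342 0.011 ] [0.56869529 0.03493526] 0.048354331110407364 86 0.00026693352647997817
lid side [0.5702 0.0377 0.011 ] [0.56903082 0.03697111] 0.048945696939661054 70 0.00029882278155862475
jar top [ 0.522  -0.2987  0.07  ] [ 0.52366019 -0.29783506] 0.046661148707740685 97 0.00026921295550336774
jar side [ 0.5244 -0.2996  0.07  ] [ 0.524559   -0.29613718] 0.04588721228670945 100 0.0002178312267141932
cap top [0.4715 0.2324 0.161 ] [0.47244844 0.23343849] 0.024671415461988932 72 0.0002549499580129957
cap side [0.4734 0.232  0.161 ] [0.47252313 0.23453517] 0.02423609255427545 90 0.0005847860214513724
[0.56853519 0.03630269 0.047     ] [0.56845662 0.03186792 0.047     ]
```

```bash
python3 -m pendant '[[[0,0,0,0,0,-0.05],[0,0,0,0,0,-0.046],[0,0,0,0,0,0]]]' 0; python3 -m pendant '[[[-0.16,-0.21,0,0,0,0],[-0.16,-0.21,0,0,0,0],[-0.16,-0.21,0,0,0,0],[-0.16,-0.21,0,0,0,0],[-0.16,-0.21,0,0,0,0],[-0.16,-0.21,0,0,0,0],[-0.16,-0.21,0,0,0,0],[-0.16,-0.21,0,0,0,0],[-0.16,-0.21,0,0,0,0],[-0.16,-0.21,0,0,0,0],[-0.1,-0.1,0,0,0,0],[0,0,0,0,0,0]]]'
```

```text
time_s: 0.48
eef_pos: [0.1707, 0.5475, 0.2289]
eef_rot: [-0.001, -0.003, 1.0, -0.002]
wrist_force: [-0.1, 0.6, 0.1]
opening: 1.003
time_s: 1.98
eef_pos: [0.5156, 0.0899, 0.2287]
eef_rot: [-0.001, 0.017, 1.0, -0.002]
wrist_force: [-0.5, 1.6, -0.4]
opening: 0.996
```

```bash
cat > go.py <<'E'
import sys,numpy as np
from bench import telemetry
from scipy.spatial.transform import Rotation as Rn
o=telemetry.get_obs(); q=o["eef_rot"]; R=Rn.from_quat([q[1],q[2],q[3],q[0]]); M=R.as_matrix()
X=np.array([float(a) for a in sys.argv[1:4]]); yaw=np.radians(float(sys.argv[4])) if len(sys.argv)>4 else np.pi/2
y=np.array([np.cos(yaw),np.sin(yaw),0]); z=np.array([0,0,-1]); D=np.c_[np.cross(y,z),y,z]
print("pos",o["eef_pos"].round(4),"q6",o["q"][5].round(2),"F",o["wrist_force"].round(1),"tau",o["torque"].round(2),"op",round(float(o["opening"]),3),"t",round(o["time_s"],2))
print("shift units",(M.T@(X-o["eef_pos"])/.2).round(4),"turn units",(Rn.from_matrix(M.T@D).as_rotvec()/np.pi).round(4))
E
python3 go.py .569 .036 .1
```

```text
pos [0.5156 0.0899 0.2287] q6 -1.59 F [-0.5  1.6 -0.4] tau [-0.    0.01  0.  ] op 0.996 t 1.98
shift units [-0.2769 -0.258   0.644 ] turn units [-0.0012 -0.0004 -0.0108]
```

```bash
python3 -m pendant '[[[-0.14,-0.13,0.1,-0.001,0,-0.011],[-0.14,-0.13,0.1,0,0,0],[0,0,0.2,0,0,0],[0,0,0.2,0,0,0],[0,0,0.05,0,0,0],[0,0,0,0,0,0]]]'; python3 go.py .569 .036 .016; python3 - <<'E'
from bench import imaging
from h import *
a=[imaging.camera(n)["pixels"] for n in("side","top")]
cv2.imwrite("pics/a.png",np.hstack([cv2.resize(a[0][130:280,200:370],(400,353)),cv2.resize(a[1][80:230,160:330],(400,353))]))
E
```

```text
time_s: 2.72
eef_pos: [0.5703, 0.0409, 0.0969]
eef_rot: [-0.0, 0.003, 1.0, 0.001]
wrist_force: [-0.2, 0.3, 0.4]
opening: 1.002
pos [0.5703 0.0409 0.0969] q6 -1.7 F [-0.2  0.3  0.4] tau [-0.    0.01  0.04] op 1.002 t 2.73
shift units [ 0.0059 -0.0251  0.4044] turn units [ 0.0005 -0.0002 -0.0019]
```

View pics/a.png

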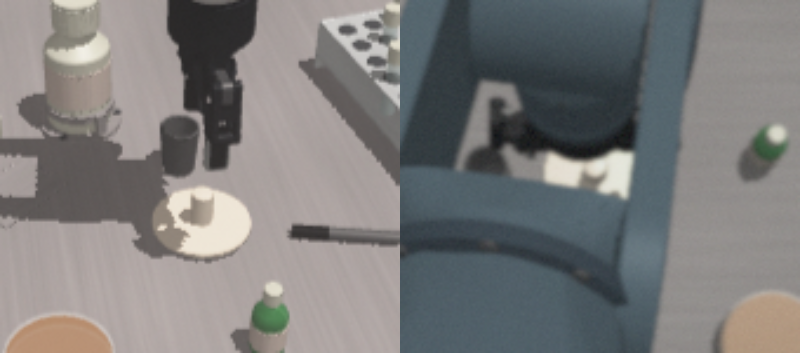

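The fingers are above the knob, which sits at about (200,205) in the left crop, with nothing touching. I'll centre over it and go down.

```bash
python3 -m pendant '[[[0.006,-0.025,0.1,0,0,-0.002],[0,0,0.1,0,0,0],[0,0,0.1,0,0,0],[0,0,0.08,0,0,0],[0,0,0.02,0,0,0],[0,0,0,0,0,0]]]'; python3 go.py .569 .036 .017
```

```text
time_s: 3.58
eef_pos: [0.5768, 0.0358, 0.0235]
eef_rot: [0.008, -0.001, 1.0, -0.0]
wrist_force: [0.0, 0.1, -0.6]
opening: 1.001
pos [0.5768 0.0358 0.0235] q6 -1.72 F [ 0.   0.1 -0.6] tau [-0.    0.01  0.01] op 1.001 t 3.58
shift units [0.0394 0.0012 0.0321] turn units [-0.0003  0.0051  0.0005]
```

```bash
python3 -m pendant '[[[0.039,0.001,0.015,0,0.005,0],[0,0,0,0,0,0]]]'; python3 go.py .569 .036 .017
```

```text
time_s: 3.82
eef_pos: [0.5691, 0.0359, 0.0211]
eef_rot: [0.0, -0.001, 1.0, -0.001]
wrist_force: [0.7, -0.7, 0.6]
opening: 0.998
pos [0.5691 0.0359 0.0211] q6 -1.72 F [ 0.7 -0.7  0.6] tau [ 0.01 -0.04  0.  ] op 0.998 t 3.83
shift units [0.0004 0.0003 0.0205] turn units [-0.0003  0.0001  0.0004]
```

```bash
python3 -m pendant '[[[0,0,0.02,0,0,0],[0,0,0,0,0,0]]]'; python3 go.py .569 .036 .017;python3 -m pendant '[[[0,0,0,0,0,0],[0,0,0,0,0,0],[0,0,0,0,0,0],[0,0,0,0,0,0],[0,0,0,0,0,0],[0,0,0,0,0,0]]]' 1;python3 go.py .569 .036 .017
```

```text
time_s: 4.08
eef_pos: [0.5695, 0.0359, 0.0174]
eef_rot: [0.001, -0.001, 1.0, -0.001]
wrist_force: [0.2, -0.3, -0.3]
opening: 1.006
pos [0.5695 0.0359 0.0174] q6 -1.72 F [ 0.2 -0.3 -0.3] tau [0.   0.   0.07] op 1.006 t 4.08
shift units [0.0024 0.0005 0.002 ] turn units [-0.0004  0.0005  0.0004]
time_s: 4.82
eef_pos: [0.57, 0.0357, 0.0178]
eef_rot: [0.001, -0.001, 1.0, -0.001]
wrist_force: [-0.1, -0.5, 0.2]
opening: 0.239
pos [0.57   0.0357 0.0178] q6 -1.72 F [-0.1 -0.5  0.2] tau [ 0.02 -0.02 -0.07] op 0.239 t 4.83
shift units [0.0051 0.0013 0.0041] turn units [-0.0004  0.0008  0.0004]
```

```bash
python3 -m pendant '[[[0,0,-0.02,0,0,0],[0,0,-0.05,0,0,0],[0,0,-0.1,0,0,0],[0,0,-0.15,0,0,0],[0,0,-0.15,0,0,0],[0,0,-0.15,0,0,0],[0,0,-0.05,0,0,0],[0,0,0,0,0,0]]]'; python3 go.py .526 -.297 .14; python3 - <<'E'
from bench import imaging
from h import *
a=imaging.camera("side")["pixels"]
cv2.imwrite("pics/b.png",cv2.resize(a[80:280,180:400],(660,600),interpolation=cv2.INTER_CUBIC))
E
```

```text
time_s: 5.82
eef_pos: [0.5684, 0.0362, 0.1576]
eef_rot: [0.0, -0.001, 1.0, -0.001]
wrist_force: [1.0, 0.2, -1.3]
opening: 0.237
pos [0.5684 0.0362 0.1576] q6 -1.72 F [ 1.   0.2 -1.3] tau [-0.02  0.    0.02] op 0.237 t 5.83
shift units [ 0.2144 -1.6658  0.0894] turn units [-0.0003  0.0002  0.0005]
```

View pics/b.png

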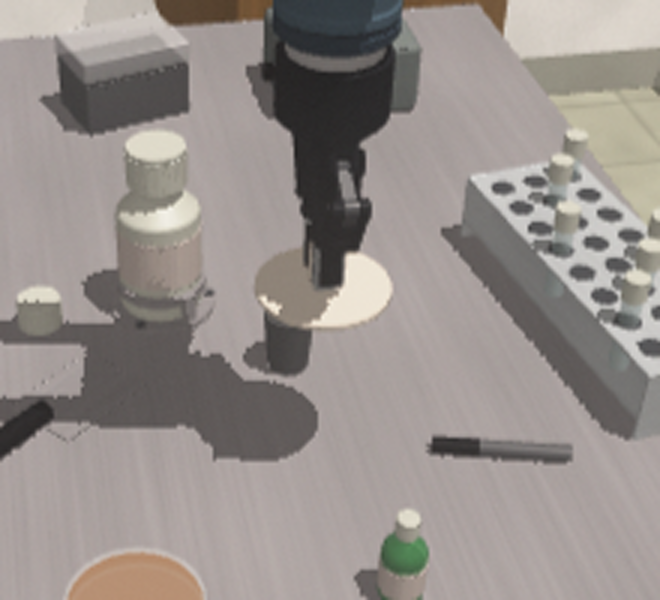

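The lid is held level, with its disc centred at about (323,287) in the crop. I'll carry it to the jar.

```bash
python3 -m pendant '[[[0.02,-0.05,0,0,0,0],[0.02,-0.12,0,0,0,0],[0.02,-0.18,0,0,0,0],[0.02,-0.2,0,0,0,0],[0.02,-0.2,0,0,0,0],[0.02,-0.2,0,0,0,0],[0.02,-0.2,0,0,0,0],[0.02,-0.18,0,0,0,0],[0.02,-0.12,0,0,0,0],[0.01,-0.08,0,0,0,0],[0,-0.03,0,0,0,0],[0,0,0,0,0,0]]]'; python3 go.py .526 -.297 .1
```

```text
time_s: 7.38
eef_pos: [0.5173, -0.2863, 0.1405]
eef_rot: [-0.012, -0.0, 1.0, 0.005]
wrist_force: [0.0, 1.0, -1.4]
opening: 0.236
pos [ 0.5173 -0.2863  0.1405] q6 -2.27 F [ 0.   1.  -1.4] tau [ 0.05 -0.06  0.02] op 0.236 t 7.38
shift units [-0.0484 -0.0557  0.2006] turn units [ 0.0033 -0.0078  0.0002]
```

```bash
python3 -m pendant '[[[-0.035,-0.056,0,0.003,-0.008,0],[0,0,0,0,0,0],[0,0,0,0,0,0]]]'; python3 go.py .525 -.297 .1; python3 - <<'E'
from bench import imaging,telemetry
from h import *
S=imaging.camera("side");T=imaging.camera("top");o=telemetry.get_obs();p=o["eef_pos"]
z=p[2]-.0178+.011
print("tcp",p.round(4))
for n,c in(("side",S),("top",T)):
    print(n,"lid",radial(c,[p[0]-.001,p[1]],.049,z))
X=plane(S,304.4,335.7,.07)
print("jar side",radial(S,X,.046,.07))
cv2.imwrite("pics/c.png",np.hstack([cv2.resize(S["pixels"][234:384,220:390],(400,353)),cv2.resize(T["pixels"][90:240,320:490],(400,353))]))
E
```

```text
time_s: 7.75
eef_pos: [0.5255, -0.2962, 0.1402]
eef_rot: [0.001, -0.002, 1.0, 0.0]
wrist_force: [-1.2, -0.3, -1.5]
opening: 0.237
pos [ 0.5255 -0.2962  0.1402] q6 -2.29 F [-1.2 -0.3 -1.5] tau [ 0.02 -0.03  0.04] op 0.237 t 7.75
shift units [ 0.0028 -0.0042  0.2008] turn units [0.0002 0.0008 0.001 ]
tcp [ 0.5255 -0.2963  0.1402]
side lid (array([ 0.52504291, -0.29441519]), np.float64(0.04936104077022058), 35, np.float64(0.00027217840439842277))
top lid (array([ 0.52460606, -0.29713444]), np.float64(0.048915906744693684), 37, np.float64(0.00027404497069809675))
jar side (array([ 0.5240833 , -0.29707865]), np.float64(0.045471859237302965), 60, np.float64(0.0002181896511822084))
```

View pics/c.png

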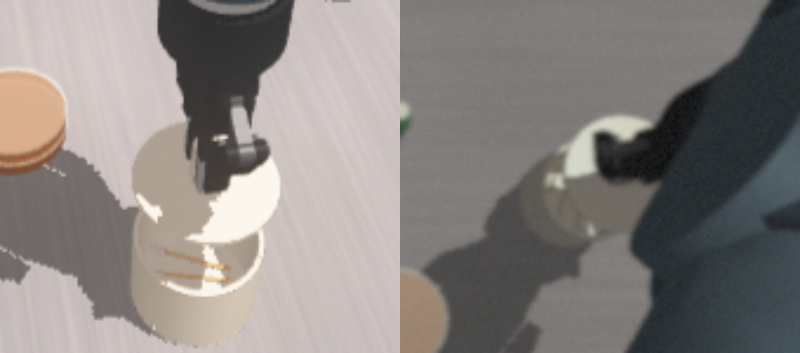

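The lid hovers level over the jar, and its centre is about 1 mm from the jar's in both views. I'll lower it in small steps and correct any drift.

```bash
python3 -m pendant '[[[0,-0.004,0.05,0,0,0],[0,0,0.06,0,0,0],[0,0,0.06,0,0,0],[0,0,0.03,0,0,0],[0,0,0,0,0,0]]]'; python3 go.py .525 -.2975 .09
```

```text
time_s: 8.48
eef_pos: [0.5249, -0.2961, 0.0961]
eef_rot: [0.0, -0.002, 1.0, 0.001]
wrist_force: [-0.1, -0.2, -1.5]
opening: 0.234
pos [ 0.5249 -0.2961  0.0961] q6 -2.29 F [-0.1 -0.2 -1.5] tau [0.01 0.02 0.03] op 0.234 t 8.47
shift units [-0.0006 -0.0068  0.0305] turn units [0.0007 0.0002 0.0012]
```

```bash
python3 -m pendant '[[[0,-0.006,0.02,0.0007,0,0],[0,0,0.015,0,0,0],[0,0,0,0,0,0]]]'; python3 go.py .525 -.297 .0818;python3 -m pendant '[[[0,0,0.015,0,0,0],[0,0,0,0,0,0]]]'; python3 go.py .525 -.297 .0818
```

```text
time_s: 8.85
eef_pos: [0.5253, -0.2979, 0.0893]
eef_rot: [0.001, -0.002, 1.0, -0.001]
wrist_force: [-0.6, 0.1, -0.8]
opening: 0.245
pos [ 0.5253 -0.2979  0.0893] q6 -2.29 F [-0.6  0.1 -0.8] tau [-0.01  0.01  0.02] op 0.245 t 8.85
shift units [0.0014 0.0043 0.0373] turn units [-0.0003  0.0005  0.0012]
time_s: 9.1
eef_pos: [0.5255, -0.298, 0.0865]
eef_rot: [0.001, -0.002, 1.0, -0.001]
wrist_force: [-0.2, -0.6, -1.3]
opening: 0.235
pos [ 0.5255 -0.298   0.0865] q6 -2.29 F [-0.2 -0.6 -1.3] tau [0.02 0.06 0.02] op 0.235 t 9.1
shift units [0.0026 0.0052 0.0234] turn units [-0.0005  0.0007  0.0011]
```

```bash
python3 -m pendant '[[[0.002,0.004,0.012,0,0.0007,0],[0,0,0,0,0,0]]]'; python3 go.py .525 -.297 .0818;python3 -m pendant '[[[0,0,0.008,0,0,0],[0,0,0,0,0,0]]]'; python3 go.py .525 -.297 .0818
```

```text
time_s: 9.35
eef_pos: [0.5251, -0.2972, 0.084]
eef_rot: [-0.0, -0.002, 1.0, -0.001]
wrist_force: [0.0, 0.1, -0.6]
opening: 0.237
pos [ 0.5251 -0.2972  0.084 ] q6 -2.28 F [ 0.   0.1 -0.6] tau [ 0.01  0.06 -0.  ] op 0.237 t 9.35
shift units [0.0007 0.0011 0.0112] turn units [-0.0005 -0.      0.0011]
time_s: 9.6
eef_pos: [0.5252, -0.2972, 0.0824]
eef_rot: [-0.0, -0.002, 1.0, -0.001]
wrist_force: [0.4, -0.3, -1.5]
opening: 0.239
pos [ 0.5252 -0.2972  0.0824] q6 -2.28 F [ 0.4 -0.3 -1.5] tau [-0.02  0.03  0.04] op 0.239 t 9.6
shift units [0.0009 0.001  0.0029] turn units [-0.0005 -0.      0.0012]
```

```bash
python3 -m pendant '[[[0,0,0.004,0,0,0],[0,0,0,0,0,0]]]'; python3 go.py .525 -.297 .0818;python3 -m pendant '[[[0,0,0.004,0,0,0],[0,0,0,0,0,0]]]'; python3 go.py .525 -.297 .0818
```

```text
time_s: 9.85
eef_pos: [0.5253, -0.2973, 0.0819]
eef_rot: [0.0, -0.002, 1.0, -0.001]
wrist_force: [0.4, -1.0, -0.9]
opening: 0.235
pos [ 0.5253 -0.2973  0.0819] q6 -2.28 F [ 0.4 -1.  -0.9] tau [ 0.08  0.04 -0.  ] op 0.235 t 9.85
shift units [0.0017 0.0017 0.0003] turn units [-0.0006  0.0001  0.0012]
time_s: 10.1
eef_pos: [0.5254, -0.2975, 0.0819]
eef_rot: [0.0, -0.002, 1.0, -0.001]
wrist_force: [0.6, 0.7, -1.8]
opening: 0.242
pos [ 0.5254 -0.2975  0.0819] q6 -2.28 F [ 0.6  0.7 -1.8] tau [ 0.02 -0.02 -0.  ] op 0.242 t 10.1
shift units [0.0022 0.0024 0.0005] turn units [-0.0007  0.0002  0.0012]
```

```bash
python3 -m pendant '[[[0,0,0.006,0,0,0],[0,0,0,0,0,0]]]'; python3 go.py .525 -.297 .0818;python3 -m pendant '[[[0,0,0.006,0,0,0]]]'; python3 go.py .525 -.297 .0818
```

```text
time_s: 10.35
eef_pos: [0.5257, -0.2976, 0.0819]
eef_rot: [0.0, -0.002, 1.0, -0.001]
wrist_force: [-0.2, 0.3, -1.6]
opening: 0.239
pos [ 0.5257 -0.2976  0.0819] q6 -2.28 F [-0.2  0.3 -1.6] tau [-0.02 -0.02 -0.02] op 0.239 t 10.35
shift units [0.0033 0.003  0.0005] turn units [-0.0008  0.0003  0.0012]
time_s: 10.48
eef_pos: [0.5258, -0.2978, 0.0818]
eef_rot: [0.0, -0.002, 1.0, -0.001]
wrist_force: [-5.9, 4.6, 14.8]
opening: 0.241
pos [ 0.5258 -0.2978  0.0818] q6 -2.28 F [-5.9  4.6 14.8] tau [ 0.77  0.84 -0.02] op 0.241 t 10.47
shift units [ 0.004   0.0038 -0.0002] turn units [-0.0009  0.0003  0.0012]
```

Contact is firm at z = 0.0818, which is the computed seated height. I'll relax, release and rise.

```bash
python3 -m pendant '[[[0,0,0,0,0,0],[0,0,0,0,0,0]]]'; python3 -m pendant '[[[0,0,0,0,0,0],[0,0,0,0,0,0],[0,0,0,0,0,0],[0,0,0,0,0,0]]]' 0.4; python3 -m pendant '[[[0,0,-0.03,0,0,0],[0,0,-0.08,0,0,0],[0,0,-0.15,0,0,0],[0,0,-0.2,0,0,0],[0,0,-0.2,0,0,0],[0,0,-0.1,0,0,0],[0,0,0,0,0,0]]]'; python3 go.py .4725 .234 .23 90; python3 - <<'E'
from bench import imaging,telemetry
from h import *
S=imaging.camera("side");T=imaging.camera("top")
for n,c in(("side",S),("top",T)):
    print(n,"lid",radial(c,[.5245,-.297],.049,.075))
cv2.imwrite("pics/d.png",np.hstack([cv2.resize(S["pixels"][234:384,220:390],(400,353)),cv2.resize(T["pixels"][90:240,320:490],(400,353))]))
E
```

```text
time_s: 10.72
eef_pos: [0.5259, -0.2978, 0.0818]
eef_rot: [0.001, -0.002, 1.0, -0.001]
wrist_force: [-0.8, 0.5, 1.6]
opening: 0.236
time_s: 11.22
eef_pos: [0.526, -0.2979, 0.0812]
eef_rot: [0.001, -0.002, 1.0, -0.002]
wrist_force: [0.7, -1.0, 0.1]
opening: 0.6
time_s: 12.1
eef_pos: [0.5265, -0.298, 0.245]
eef_rot: [0.003, -0.002, 1.0, -0.003]
wrist_force: [0.1, -0.5, -0.8]
opening: 0.6
pos [ 0.5265 -0.298   0.245 ] q6 -2.28 F [ 0.1 -0.5 -0.8] tau [ 0.04  0.02 -0.  ] op 0.6 t 12.1
shift units [0.2603 2.6616 0.0551] turn units [-0.0022  0.0018  0.0012]
side lid (array([ 0.52574872, -0.29620505]), np.float64(0.04887245540604528), 93, np.float64(0.00024090945698100944))
top lid (array([ 0.52442369, -0.29786016]), np.float64(0.04872643715018012), 84, np.float64(0.000250908648112286))
```

View pics/d.png

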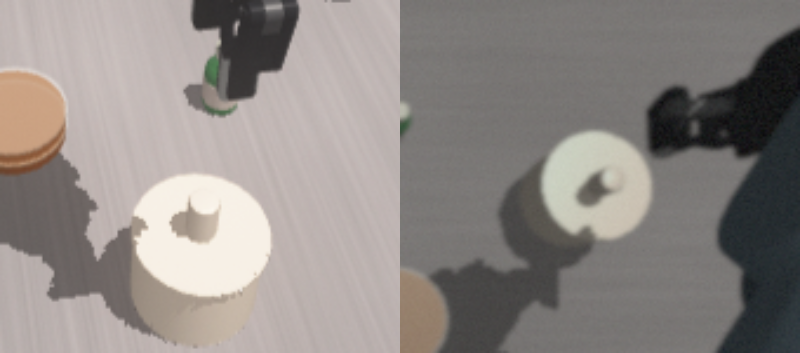

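The lid sits level and flush on the jar: its disc fits r = 48.8 mm at seated height in both views. On to the bottle, first opening the gripper.

```bash
python3 -m pendant '[[[0.02,0.15,0,-0.002,0.002,0.001],[0.025,0.25,0,0,0,0],[0.025,0.25,0,0,0,0],[0.025,0.25,0,0,0,0],[0.025,0.25,0,0,0,0],[0.025,0.25,0,0,0,0],[0.025,0.25,0,0,0,0],[0.025,0.25,0,0,0,0],[0.025,0.25,0,0,0,0],[0.02,0.25,0,0,0,0],[0.02,0.2,0,0,0,0],[0,0,0,0,0,0]]]' 0;  python3 go.py .4725 .234 .2 90
```

```text
time_s: 13.7
eef_pos: [0.4616, 0.2396, 0.2276]
eef_rot: [-0.017, 0.002, 1.0, 0.004]
wrist_force: [0.5, -0.5, -0.5]
opening: 1.003
pos [0.4616 0.2396 0.2276] q6 -1.33 F [ 0.5 -0.5 -0.5] tau [-0.07 -0.04  0.03] op 1.003 t 13.7
shift units [-0.0592 -0.0292  0.1357] turn units [ 0.0028 -0.0107 -0.001 ]
```

```bash
python3 -m pendant '[[[-0.059,-0.029,0,0.003,-0.011,0],[0,0,0,0,0,0.05],[0,0,0,0,0,0.055],[0,0,0,0,0,0.055],[0,0,0,0,0,0.055],[0,0,0,0,0,0.05],[0,0,0,0,0,0]]]';  python3 go.py .4725 .234 .2 45
```

```text
time_s: 14.58
eef_pos: [0.4768, 0.2221, 0.2222]
eef_rot: [0.004, 0.422, 0.907, -0.003]
wrist_force: [0.8, 0.1, 0.3]
opening: 0.998
pos [0.4768 0.2221 0.2222] q6 -0.48 F [0.8 0.1 0.3] tau [ 0.04 -0.01 -0.06] op 0.998 t 14.57
shift units [0.0604 0.0224 0.1102] turn units [-0.001   0.0029 -0.0274]
```

```bash
python3 -m pendant '[[[0.06,0.022,0.05,-0.001,0.003,0],[0,0,0,0,0,0],[0,0,0,0,0,0]]]';  python3 go.py .4725 .234 .18 40; python3 - <<'E'
from bench import imaging
from h import *
S=imaging.camera("side");T=imaging.camera("top")
cv2.imwrite("pics/e.png",np.hstack([cv2.resize(S["pixels"][70:220,150:320],(400,353)),cv2.resize(T["pixels"][110:260,60:230],(400,353))]))
E
```

```text
time_s: 14.95
eef_pos: [0.4724, 0.2333, 0.2105]
eef_rot: [-0.0, 0.42, 0.907, 0.0]
wrist_force: [-0.2, 0.8, -0.2]
opening: 1.002
pos [0.4724 0.2333 0.2105] q6 -0.47 F [-0.2  0.8 -0.2] tau [-0.02 -0.02 -0.04] op 1.002 t 14.95
shift units [0.0024 0.0029 0.1526] turn units [-0.0001 -0.0002  0.0017]
```

View pics/e.png

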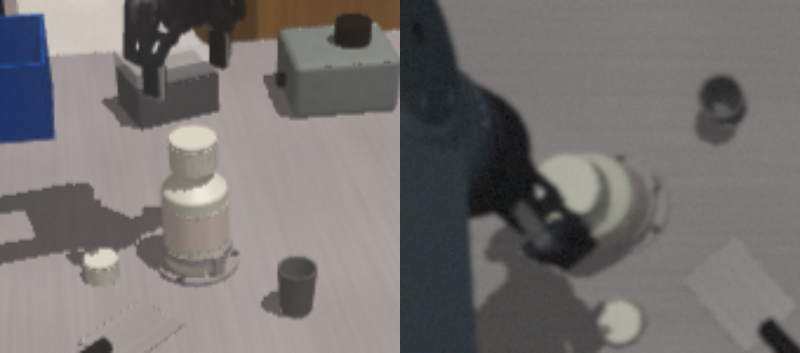

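The two open fingers stand above the cap on opposite sides of it; the cap top is at (192,138) in the left crop. I'll descend, checking for drift.

```bash
python3 -m pendant '[[[0.002,0.003,0.1,0,0,0],[0,0,0.08,0,0,0],[0,0,0.04,0,0,0],[0,0,0,0,0,0]]]';  python3 go.py .4725 .234 .124 40
```

```text
time_s: 15.55
eef_pos: [0.4733, 0.2343, 0.166]
eef_rot: [0.0, 0.42, 0.908, 0.001]
wrist_force: [-0.1, -0.4, -0.2]
opening: 0.998
pos [0.4733 0.2343 0.166 ] q6 -0.47 F [-0.1 -0.4 -0.2] tau [-0.01 -0.02  0.04] op 0.998 t 15.55
shift units [ 0.0016 -0.0042  0.2098] turn units [0.0005 0.0001 0.002 ]
```

```bash
python3 -m pendant '[[[0.002,-0.004,0.07,0.0005,0,0],[0,0,0.07,0,0,0],[0,0,0.04,0,0,0],[0,0,0.02,0,0,0],[0,0,0,0,0,0]]]';  python3 go.py .4725 .234 .124 40
```

```text
time_s: 16.18
eef_pos: [0.4728, 0.2341, 0.1237]
eef_rot: [0.0, 0.42, 0.908, 0.0]
wrist_force: [-0.4, -0.4, 0.4]
opening: 1.002
pos [0.4728 0.2341 0.1237] q6 -0.47 F [-0.4 -0.4  0.4] tau [-0.   -0.03 -0.01] op 1.002 t 16.18
shift units [ 0.0005 -0.0015 -0.0017] turn units [0.0001 0.0002 0.002 ]
```

```bash
python3 -m pendant '[[[0,0,0,0,0,0],[0,0,0,0,0,0],[0,0,0,0,0,0],[0,0,0,0,0,0],[0,0,0,0,0,0]]]' 1;  python3 go.py .4725 .234 .118 40;  python3 - <<'E'
from bench import imaging
from h import *
S=imaging.camera("side");T=imaging.camera("top")
cv2.imwrite("pics/f.png",np.hstack([cv2.resize(S["pixels"][90:200,170:295],(400,353)),cv2.resize(T["pixels"][110:260,60:230],(400,353))]))
E
```

```text
time_s: 16.8
eef_pos: [0.4737, 0.2346, 0.1249]
eef_rot: [0.001, 0.42, 0.908, 0.001]
wrist_force: [0.8, 0.7, -0.7]
opening: 0.577
pos [0.4737 0.2346 0.1249] q6 -0.47 F [ 0.8  0.7 -0.7] tau [ 0.1  -0.07  0.03] op 0.577 t 16.8
shift units [ 0.0015 -0.0067  0.0344] turn units [0.001  0.0005 0.002 ]
```

View pics/f.png

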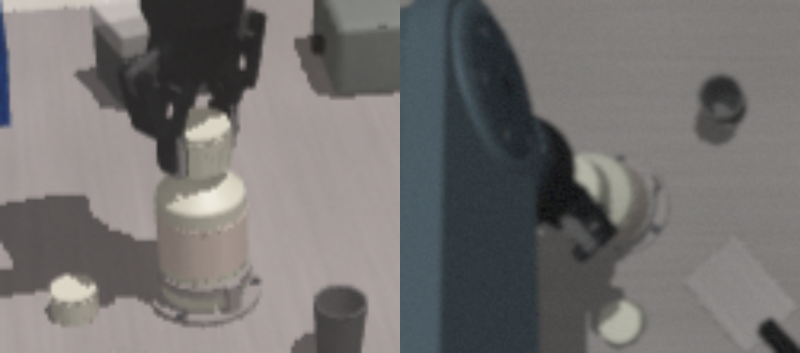

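The cap is gripped: opening 0.577 corresponds to about 51 mm, with the pads on both sides at (205,150). Now press.

```bash
python3 -m pendant '[[[0,-0.003,0.01,0.001,0.0005,0],[0,0,0.01,0,0,0]]]';python3 go.py .4725 .234 .119 40; python3 -m pendant '[[[0,0,0.012,0,0,0],[0,0,0.01,0,0,0]]]';  python3 go.py .4725 .234 .119 40
```

```text
time_s: 17.15
eef_pos: [0.4737, 0.2347, 0.1218]
eef_rot: [0.0, 0.42, 0.908, 0.0]
wrist_force: [-2.5, 0.8, 5.6]
opening: 0.576
pos [0.4737 0.2347 0.1218] q6 -0.47 F [-2.5  0.8  5.6] tau [0.01 0.35 0.06] op 0.576 t 17.15
shift units [ 0.0013 -0.0066  0.0139] turn units [ 0.0003 -0.      0.0021]
time_s: 17.4
eef_pos: [0.4738, 0.2346, 0.1183]
eef_rot: [0.0, 0.42, 0.908, 0.0]
wrist_force: [-8.7, -1.2, 20.6]
opening: 0.575
pos [0.4738 0.2346 0.1183] q6 -0.47 F [-8.7 -1.2 20.6] tau [-0.11  1.08  0.05] op 0.575 t 17.4
shift units [ 0.0017 -0.007  -0.0037] turn units [0.0003 0.0001 0.0022]
```

Bottomed: 6.6 mm down at about 20 N. Now twist anticlockwise while keeping it pressed.

```bash
python3 -m pendant '[[[0,0,0.006,0,0,-0.045],[0,0,0.006,0,0,-0.045]]]';python3 go.py .4735 .2345 .1183 40
```

```text
time_s: 17.65
eef_pos: [0.4753, 0.2349, 0.1183]
eef_rot: [0.002, 0.284, 0.959, 0.001]
wrist_force: [-6.9, 1.3, 13.6]
opening: 0.575
pos [0.4753 0.2349 0.1183] q6 -0.76 F [-6.9  1.3 13.6] tau [ 0.23  0.97 -0.14] op 0.575 t 17.65
shift units [ 0.0065 -0.0063 -0.0003] turn units [0.0011 0.0008 0.0945]
```

```bash
python3 -m pendant '[[[0.004,-0.003,0.006,0.001,0,-0.05],[0,0,0.006,0,0,-0.05],[0,0,0.006,0,0,-0.05]]]';python3 go.py .4735 .2345 .1183 40
```

```text
time_s: 18.02
eef_pos: [0.4755, 0.2352, 0.1183]
eef_rot: [0.002, 0.045, 0.999, -0.001]
wrist_force: [-5.2, -0.8, 13.5]
opening: 0.575
pos [0.4755 0.2352 0.1183] q6 -1.24 F [-5.2 -0.8 13.5] tau [-0.03  0.96 -0.08] op 0.575 t 18.02
shift units [ 0.0094 -0.0041  0.0001] turn units [0.0004 0.0016 0.2494]
```

```bash
python3 -m pendant '[[[0.006,-0.003,0.006,0,0.001,-0.05],[0,0,0.006,0,0,-0.05],[0,0,0.006,0,0,-0.05],[0,0,0.006,0,0,-0.05]]]';python3 go.py .4735 .2345 .1183 40
```

```text
time_s: 18.52
eef_pos: [0.476, 0.2357, 0.1183]
eef_rot: [0.003, -0.276, 0.961, -0.0]
wrist_force: [-4.1, 0.5, 12.3]
opening: 0.577
pos [0.476  0.2357 0.1183] q6 -1.89 F [-4.1  0.5 12.3] tau [ 0.04  0.82 -0.09] op 0.577 t 18.52
shift units [0.0139 0.0015 0.0001] turn units [0.0006 0.0019 0.456 ]
```

```bash
python3 -m pendant '[[[0.006,0,0.004,0,0.002,-0.05],[0,0,0,0,0,0]]]';python3 go.py .4735 .2345 .1183 40; python3 -m pendant '[[[0,0,-0.015,0,0,0],[0,0,-0.03,0,0,0],[0,0,-0.03,0,0,0]]]';python3 go.py .4735 .2345 .2 40
```

```text
time_s: 18.77
eef_pos: [0.4756, 0.2354, 0.1188]
eef_rot: [0.001, -0.354, 0.935, -0.002]
wrist_force: [-1.8, -0.3, 4.7]
opening: 0.575
pos [0.4756 0.2354 0.1188] q6 -2.06 F [-1.8 -0.3  4.7] tau [-0.01  0.42  0.03] op 0.575 t 18.77
shift units [0.011  0.0036 0.0027] turn units [-0.0008  0.0008  0.5083]
time_s: 19.15
eef_pos: [0.4751, 0.235, 0.1337]
eef_rot: [-0.0, -0.354, 0.935, -0.002]
wrist_force: [0.7, 0.4, -1.0]
opening: 0.577
pos [0.4751 0.235  0.1337] q6 -2.06 F [ 0.7  0.4 -1. ] tau [-0.02  0.03 -0.03] op 0.577 t 19.15
shift units [ 0.008   0.0024 -0.3313] turn units [-1.200e-03  3.000e-04  5.082e-01]
```

It's coming up with no resistance (wrist force about -1 N). I'll keep lifting; target TCP z is about 0.223, which puts the cap's underside at 0.225, 7.5 cm above the mouth.

```bash
python3 -m pendant '[[[0,0,-0.05,0,0,0],[0,0,-0.08,0,0,0],[0,0,-0.1,0,0,0],[0,0,-0.1,0,0,0],[0,0,-0.08,0,0,0],[0,0,-0.04,0,0,0],[0,0,0,0,0,0]]]';python3 go.py .4735 .2345 .223 131; python3 - <<'E'
from bench import imaging
from h import *
S=imaging.camera("side");T=imaging.camera("top")
cv2.imwrite("pics/g.png",np.hstack([cv2.resize(S["pixels"][70:220,150:320],(400,353)),cv2.resize(T["pixels"][110:260,60:230],(400,353))]))
E
```

```text
time_s: 20.02
eef_pos: [0.4754, 0.2351, 0.2309]
eef_rot: [0.001, -0.354, 0.935, -0.002]
wrist_force: [-1.4, -0.4, -1.0]
opening: 0.574
pos [0.4754 0.2351 0.2309] q6 -2.06 F [-1.4 -0.4 -1. ] tau [ 0.05 -0.03  0.  ] op 0.574 t 20.02
shift units [0.0088 0.0043 0.0395] turn units [-0.0014  0.      0.0025]
```

View pics/g.png

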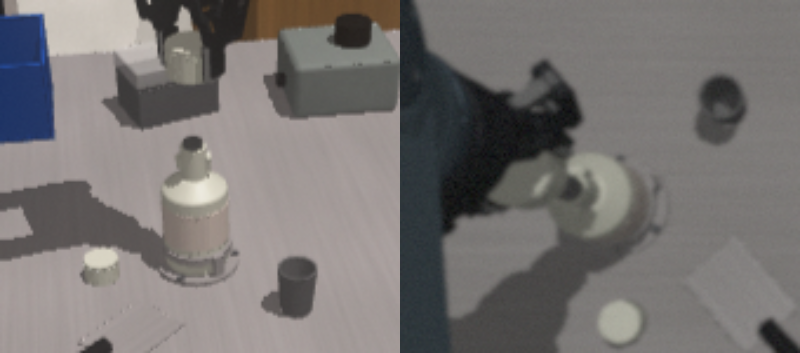

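The cap is off and held at about (187,55), and the open neck shows at (193,145) with the black plug. I'll trim the position to the bottle's axis and mid-window height.

```bash
python3 -m pendant '[[[0.009,0.005,0.036,-0.001,0,0],[0,0,0,0,0,0],[0,0,0,0,0,0],[0,0,0,0,0,0]]]';python3 go.py .473 .2345 .223 131; python3 - <<'E'
from bench import imaging
from h import *
S=imaging.camera("side");T=imaging.camera("top")
for z in(.225,.259): print(z,"expected cap px",proj(S,[.4725,.234,z])*0+proj(S,[.4725,.234,z]))
im=cv2.resize(S["pixels"][70:190,170:310],(700,600),interpolation=cv2.INTER_CUBIC)
for z in (.225,.259):
  for a in np.linspace(0,6.28,60):
    p=(proj(S,[.4725+.0255*np.cos(a),.234+.0255*np.sin(a),z])-[170,70]+.5)*5
    cv2.circle(im,tuple(int(v) for v in p),1,(0,0,255),-1)
cv2.imwrite("pics/i.png",im)
print("lid",radial(S,[.5245,-.297],.049,.075),radial(T,[.5245,-.297],.049,.075))
cv2.imwrite("pics/j.png",np.hstack([cv2.resize(S["pixels"],(400,300)),cv2.resize(T["pixels"],(400,300))]))
E
```

```text
time_s: 20.62
eef_pos: [0.4713, 0.234, 0.2195]
eef_rot: [-0.003, -0.354, 0.935, -0.0]
wrist_force: [0.6, -0.5, -0.7]
opening: 0.578
pos [0.4713 0.234  0.2195] q6 -2.06 F [ 0.6 -0.5 -0.7] tau [ 0.04 -0.07 -0.01] op 0.578 t 20.62
shift units [-0.008  -0.0037 -0.0174] turn units [ 0.0006 -0.0019  0.0024]
0.225 expected cap px [230.59146755 104.17497745]
0.259 expected cap px [230.07236576  90.68607961]
lid (array([ 0.52571378, -0.2964324 ]), np.float64(0.048764774147349046), 102, np.float64(0.00027969178784937)) (array([ 0.52436917, -0.29767931]), np.float64(0.048702181802090946), 96, np.float64(0.00025317471334476813))
```

View pics/i.png

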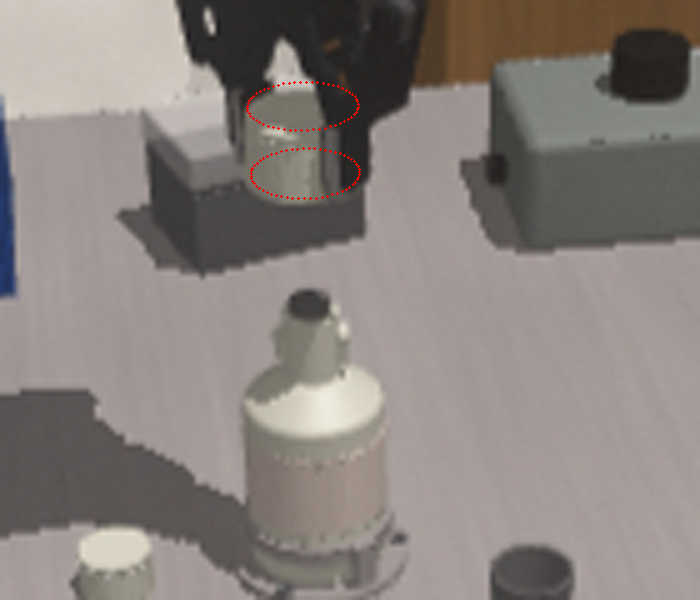

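View pics/j.png

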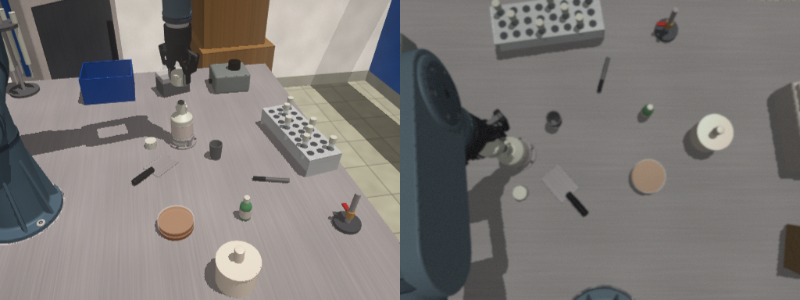

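The lid is still seated and the bystanders haven't moved. The cap sits about 3 mm to -x of the bottle's axis and slightly low compared with the drawn outline, so one small trim.

```bash
python3 -m pendant '[[[-0.013,-0.005,-0.018,0.0006,-0.002,0],[0,0,0,0,0,0],[0,0,0,0,0,0],[0,0,0,0,0,0]]]';python3 go.py .474 .2345 .223 131; python3 - <<'E'
from bench import imaging
from h import *
S=imaging.camera("side")
im=cv2.resize(S["pixels"][70:190,170:310],(700,600),interpolation=cv2.INTER_CUBIC)
for z in (.225,.259):
  for a in np.linspace(0,6.28,60):
    p=(proj(S,[.4725+.0255*np.cos(a),.234+.0255*np.sin(a),z])-[170,70]+.5)*5
    cv2.circle(im,tuple(int(v) for v in p),1,(0,0,255),-1)
cv2.imwrite("pics/k.png",im)
E
```

```text
time_s: 21.22
eef_pos: [0.4746, 0.2352, 0.2241]
eef_rot: [0.001, -0.354, 0.935, 0.0]
wrist_force: [-0.3, 0.3, -0.5]
opening: 0.575
pos [0.4746 0.2352 0.2241] q6 -2.06 F [-0.3  0.3 -0.5] tau [-0.02 -0.01 -0.04] op 0.575 t 21.23
shift units [ 0.0044 -0.0006  0.0055] turn units [-0.0002  0.0007  0.0024]
```

View pics/k.png

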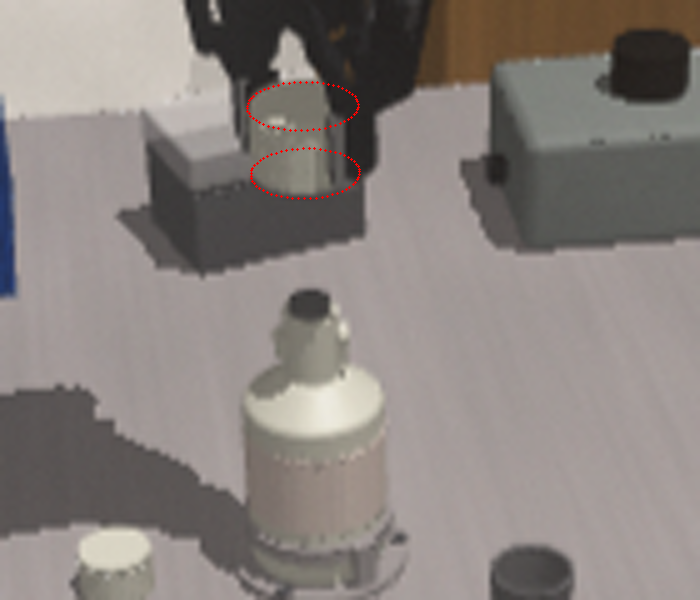

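The cap outline now matches the projected circles at heights 0.225 and 0.259 over the bottle's axis, within about 1 to 2 mm. Handing in.

```bash
python3 -c "
from bench import ctrl; print(ctrl.hand_in())"
```

```text
the job is handed in; nothing more can be done
None
```

I set the lid on the jar and let go of it. Then I gripped the bottle's wide cap, pressed it down, turned it about 90° anticlockwise and lifted it off. The job was handed in at about 21 s with the cap still held.

- **Lid:** Contact came at the computed seated height. After release, both cameras fitted the disc at that height with a radius of 48.7–48.9 mm (nominal 49 mm), centred within about 1.5 mm of the jar. It looked level in the pictures and had not shifted in the later check.
- **Cap:** It went down 6.6 mm at about 20 N, then turned and lifted without slipping. In the last picture it is upright and within about 1–2 mm of the bottle's axis. Its underside is about 7.5 cm above the mouth.
- **Surroundings:** The dishes, vial and beaker looked unmoved and the jar is upright. I judged this by eye and did not measure it.
- **Disagreement:** The two cameras disagree by 1–2 mm on some positions, which is within their calibration. After the first trim the cap was about 3 mm off the axis, and I corrected that before handing in.

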